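Press the row of almonds into the tart

TASK

With the closed fingertips, go along the curved row of five raised almonds on the dark jam tart, beginning with the one next to the red cherry, and gently press each one fully down, one after the other in order. Do it in one pass, keeping the fingertips close above the tart from the first almond to the last, then move clear. Do not shove, tip or lift the tart, and leave everything else where it is.

Things in the scene. Friction and masses are not known exactly. Their poses are not given: they have to be found in the camera images.
- tart: The tart to finish, loose, about 0.9 kg: brown tin 240 mm across, 44.5 mm high; near-black jam 36 mm above the bench inside a golden crust. Origin: centre of the underside, z up. The row of five almonds lies on an arc of 76 mm radius about the centre, 34 degrees apart; a red cherry (20 mm ball, top at 51 mm) lies on it 30 degrees before the first. Six almonds in the centre form a flower, already flat.
- almond1_top (a point): Centre of the top face of the first (next to the cherry) almond of the row: a pale flat almond about 25 by 16 mm, its length pointing to the tart's centre, 44 mm to the next one. Its top starts 7 to 8 mm above the jam (43 to 44 mm above the bench) and is 2 mm above the jam (38 mm above the bench) when fully down.
- almond1 (a joint): How far the first (next to the cherry) almond has been pressed down, in m: starts between 0 and 0.001, fully down at 0.006, a firm stop. It moves straight down only, against 3.5 N at first and about 5 N at the stop, and stays where it is left.
- almond2_top (a point): Centre of the top face of the second almond of the row: a pale flat almond about 25 by 16 mm, its length pointing to the tart's centre, 44 mm to the next one. Its top starts 7 to 8 mm above the jam (43 to 44 mm above the bench) and is 2 mm above the jam (38 mm above the bench) when fully down.
- almond2 (a joint): How far the second almond has been pressed down, in m: starts between 0 and 0.001, fully down at 0.006, a firm stop. It moves straight down only, against 3.5 N at first and about 5 N at the stop, and stays where it is left.
- almond3_top (a point): Centre of the top face of the third almond of the row: a pale flat almond about 25 by 16 mm, its length pointing to the tart's centre, 44 mm to the next one. Its top starts 7 to 8 mm above the jam (43 to 44 mm above the bench) and is 2 mm above the jam (38 mm above the bench) when fully down.
- almond3 (a joint): How far the third almond has been pressed down, in m: starts between 0 and 0.001, fully down at 0.006, a firm stop. It moves straight down only, against 3.5 N at first and about 5 N at the stop, and stays where it is left.
- almond4_top (a point): Centre of the top face of the fourth almond of the row: a pale flat almond about 25 by 16 mm, its length pointing to the tart's centre, 44 mm to the next one. Its top starts 7 to 8 mm above the jam (43 to 44 mm above the bench) and is 2 mm above the jam (38 mm above the bench) when fully down.
- almond4 (a joint): How far the fourth almond has been pressed down, in m: starts between 0 and 0.001, fully down at 0.006, a firm stop. It moves straight down only, against 3.5 N at first and about 5 N at the stop, and stays where it is left.
- almond5_top (a point): Centre of the top face of the fifth (far end) almond of the row: a pale flat almond about 25 by 16 mm, its length pointing to the tart's centre, 44 mm to the next one. Its top starts 7 to 8 mm above the jam (43 to 44 mm above the bench) and is 2 mm above the jam (38 mm above the bench) when fully down.
- almond5 (a joint): How far the fifth (far end) almond has been pressed down, in m: starts between 0 and 0.001, fully down at 0.006, a firm stop. It moves straight down only, against 3.5 N at first and about 5 N at the stop, and stays where it is left.
- lattice_tart: Bystander: same brown tin (240 mm across, 44.5 mm high), tart with a golden lattice on red jam. Origin: centre of its underside. It and the almond tart may have changed places.
- nut_tart: Bystander: same tin, pale nut tart, at the far side. Origin: centre of its underside.
- brush: Bystander: red pastry brush lying on the bench, about 190 mm long, under 30 mm high, between the two near tarts.
- jar: Bystander: amber glass jar with white cap, 68 mm wide, 75 mm high. Origin: centre of its underside.
- bowl: Bystander: white bowl 100 mm wide, 45 mm high. Origin: centre of its underside.
- cutter: Bystander: round steel pastry cutter, a ring 60 mm wide and 35 mm high. Origin: centre of its underside.
- tub: Bystander: clear plastic tub 100 x 140 x 70 mm. Origin: centre of its underside.
Mind the look-alikes: they are no part of the job. What is shaped like the tart but green is not meant.

How it is judged (in metres and radians):
On the way, in this order (a step that is already met when the one before it is completed fails the run):
1. the first (next to the cherry) almond is pressed down (value of joint almond1 above 0.004 m), for 0.05 s.
2. the second almond is pressed down (value of joint almond2 above 0.004 m), for 0.05 s.
3. the third almond is pressed down (value of joint almond3 above 0.004 m), for 0.05 s.
4. the fourth almond is pressed down (value of joint almond4 above 0.004 m), for 0.05 s.
5. the fifth (far end) almond is pressed down (value of joint almond5 above 0.004 m), for 0.05 s.
At the end, for the whole second after the job is handed in: All five almonds are pressed down by more than 4 mm of their 6 mm, the tart stands level, still and within 15 mm of where it began, and every bystander is within 20 mm of where it began (value of joint each of almond1, almond2, almond3, almond4, almond5 above 0.004 m and distance of tart from where it was at the start of the episode below 0.015 m and angle between tart's own z axis and vertical below 0.05 rad and linear speed of tart below 0.01 m/s and distance of each of lattice_tart, nut_tart, brush, jar, bowl, cutter, tub from where it was at the start of the episode below 0.02 m); the robot touches nothing.
It fails at once if the fingers press on the tart with more than 30 N (contact force between the fingers and tart above 30 N).
It fails at once if the tart is shoved more than 20 mm, lifted more than 8 mm or tipped more than 0.1 rad (distance of tart from where it was at the start of the episode above 0.02 m or height (world z) of tart above 0.008 m or angle between tart's own z axis and vertical above 0.1 rad).
It fails at once if between the first and the last almond the hand leaves the tart (grasp point more than 190 mm above the bench or more than 200 mm sideways from the tart's centre) (value of joint almond1 above 0.004 m and value of joint almond5 below 0.004 m and (height (world z) of the grasp point above 0.19 m or horizontal distance between the grasp point and tart above 0.2 m)).
It fails at once if a bystander is moved more than 25 mm (distance of any of lattice_tart, nut_tart, brush, jar, bowl, cutter, tub from where it was at the start of the episode above 0.025 m).
It also fails if it takes over 51 s, if anything falls off the work surface, if the arm or the gripper's body presses on something with over 40 N, if the wrist force passes 120 N, or if a joint passes its speed limit or range.

ROBOT

A 7-joint arm with a two-finger parallel gripper is mounted at the origin on the work surface. World frame = base frame: x ahead of the robot, y to its left, z up, the work surface at z = 0. Lengths are in mm, angles in rad, forces in N, time in s.
With the tool pointing down it reaches from about 425 to 875 mm from the base axis. Payload 4.7 kg.
Tool frame: the origin (TCP) lies midway between the tips of the shut fingers; the grasp point (between the pads) lies r.pinch_z behind it (r.pinch_z is the distance from the TCP to the grasp point, in mm); z points along the fingers, y is the line along which they close (so a half turn about z gives the same grasp; the last joint's range is limited). The gripper opens to 87 mm and grips with 3 to 60 N. Pads are 19 mm wide; open, the fingers measure 117 mm over their backs; the gripper's body (75 mm by 190 mm) begins 51 mm behind the grasp point.
Start: joints at [1.25, 0.321, -0.07, 1.45, 0.023, 1.371, -0.057], TCP at [213.558, -613.937, 222.587] pointing down, gripper open.
Joint ranges: [-2.86, 2.86], [-0.3, 2.09], [-1.38, 1.24], [0.06, 2.45], [-1.56, 4.7], [0.09, 2.05], [-2.69, 2.69]. Speed limits (rad/s): [2.57, 2.57, 3.14, 3.14, 3.14, 3.14, 3.14].

INTERFACE

Orientations are given as a unit quaternion [x, y, z, w].
In Python, from plant import r gives the robot as it stands.
- The arm moves only by the tool jog_arm, never from a script. Its argument "deltas" is a list of rows, each a list of 3 entries, a list of its own where there are three numbers: the opening, from 0 (shut) to 1 (fully open), then the shift along the tool's x, y, z in cm, then the turn, a rotation vector about the tool's x, y, z in degrees. A call has 1 to 12 rows; each row is the pose to reach, as a shift and turn from the pose commanded when the call began, along the tool's axes at that moment; what a row does not reach only later rows make up. A row lasts 1/12 s, in which the tool goes at most 41.7 mm and 7.16 degrees, less where a joint would pass 70% of its speed; a pose out of reach is approached as far as the arm can. A call with a gripper value outside its range is refused whole. The fingers move at their own pace and stop on an object; "newtons" is the grip in N (left out, the last holds). Time passes only in rows, so rows that repeat a pose let the fingers close. It gives the time, the measured TCP pose, the force, the opening and the grip force at its end, in the units of the state.
- r.get_obs(): the state, without advancing time (a new reading comes with each control period).
- r.snapshot(name): name is "scene" or "top" or "wrist"; returns (picture, depth): 480x640x3 uint8, red, green, blue; 480x640 float32, mm along the optical axis (not along the pixel's ray), 0 where there is no reading.
- r.camera_params(name): a dict with "camera_matrix" (3x3 intrinsics, pixels), "rvec" (rotation vector, rad) and "tvec" (3), from world to camera coordinates, as OpenCV has them. Camera axes: x right, y down, z forward; pixel columns grow to the right and rows downward; lengths in mm; the calibration is good to about 2 mm. A picture is of the moment at which its call begins: read the wrist's pose just before it. camera_params takes no time and is no camera call; for the wrist camera it gives the pose at the moment of the call.
- r.hand_in(): hands the job in; it is judged then, once.
The state is a dict: "t": time; "joint_positions": joint angles; "dq": joint speeds; "tau": joint torques, N m; "eef_pos": TCP position; "ee_rot": TCP orientation; "wrist_force": force on the tool from outside, world axes, zero at the start; "torque": the same for the moment, N m; "finger_gap": finger opening in mm; "grasp_force": force on a finger pad.
Only numpy, scipy, OpenCV 4.12 (cv2) and the standard library are available. Lean on these libraries where they do the work, as an engineer would, in place of code of your own. Each camera call takes 0.05 s, during which the arm holds its last target. There are 200 camera calls.

## Working session

There is one attempt and no reset: what is moved stays moved. The work goes in short steps, Python scripts to look and compute and a tool call to move; the robot and the scene stay as the last step left them, time stands still between calls to the robot, and variables do not carry over. Pictures are saved under pics/ and viewed, at most 10 in all, crops included, and the job is handed in when it is done.

Besides the shell and the picture viewer there is one more tool, called after "Request:" by a JSON object that holds its "fn" and its "kwargs", one argument or row to a line. jog_arm: Moves the arm, as the interface text tells. Its arguments: {"type":"object","properties":{"deltas":{"type":"array","items":{"type":"array"}},"newtons":{"type":"number"}},"required":["deltas"]}

```bash
mkdir -p pics; python3 - <<'E'
from plant import r
import cv2
o=r.get_obs();print(o,r.pinch_z)
for n in("top","scene"):
    p,d=r.snapshot(n);cv2.imwrite(f"pics/{n}.png",p[:,:,::-1]);import numpy as np;np.savez(f"pics/{n}.npz",p=p,d=d)
    print(r.camera_params(n))
E
```

```text
{'t': 0.0, 'joint_positions': array([ 1.25008204,  0.32186301, -0.07011166,  1.4516766 ,  0.02259731,
        1.37077487, -0.05689485]), 'dq': array([-1.66218593e-03, -3.38165217e-04, -2.25131329e-03, -5.38277129e-04,
        1.13274205e-05, -4.22083021e-04, -1.12731017e-04]), 'tau': array([ 8.41359656e-05, -4.91288352e+01, -4.03519431e-01, -3.12532532e+01,
       -6.37794798e-02,  4.37053211e-02,  2.15193263e-04]), 'eef_pos': array([ 213.37542499, -613.39830296,  221.4349243 ]), 'ee_rot': array([ 9.86014594e-01,  1.66656186e-01, -2.03224553e-04, -9.45528838e-04]), 'wrist_force': array([ 0.56148011, -0.07778927,  0.62511918]), 'torque': array([ 0.0049304 , -0.03901813, -0.01084987]), 'grasp_force': 0.0, 'finger_gap': 86.93455895590112} 18.700000000000003
{'camera_matrix': array([[519.32069343,   0.        , 326.70215319],
       [  0.        , 519.32069343, 235.15094796],
       [  0.        ,   0.        ,   1.        ]]), 'rvec': array([ 2.13286055, -2.09365507,  0.20401374]), 'tvec': array([ -12.26417966,  518.0069628 , 1179.23047548])}
{'camera_matrix': array([[564.4580637 ,   0.        , 324.94061924],
       [  0.        , 564.4580637 , 246.06748191],
       [  0.        ,   0.        ,   1.        ]]), 'rvec': array([ 1.98868922,  1.81869147, -0.49690747]), 'tvec': array([ -42.01125965, -408.0346207 , 1647.04594452])}
```

View pics/top.png

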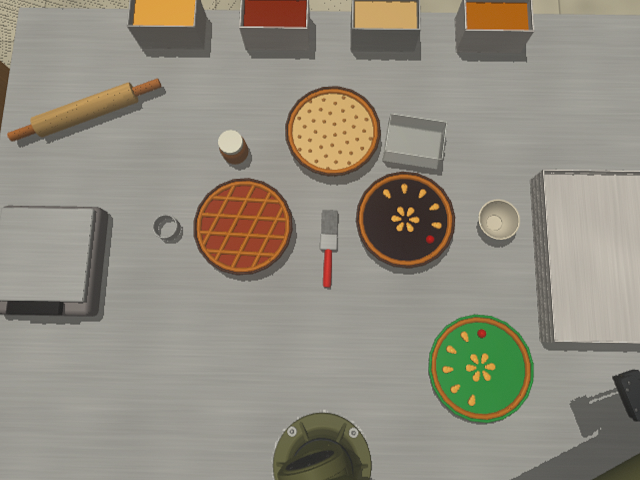

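View pics/scene.png

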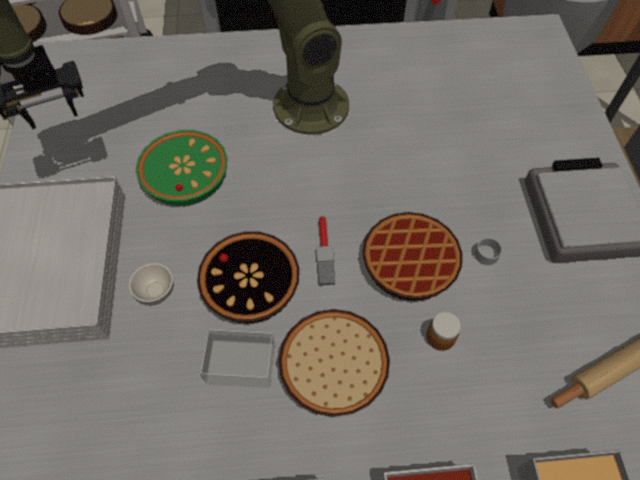

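The top view shows the dark tart at (405,220), its cherry at (431,239), and the almond row running counter-clockwise from (436,224) to (388,194). The flower is at the centre. The green tart at (481,368) is the decoy. Next I'll measure the almonds in both views.

```bash
cat > h.py <<'E'
import numpy as np, cv2
from plant import r
def ray(n,uv,z,cp=None):
    c=cp or r.camera_params(n);R=cv2.Rodrigues(np.array(c["rvec"]))[0];t=np.array(c["tvec"]).ravel()
    C=-R.T@t;d=R.T@np.linalg.inv(c["camera_matrix"])@np.array([*uv,1.]);return C+d*(z-C[2])/d[2]
def blobs(m,amin,amax=1e9):
    k,_,s,c=cv2.connectedComponentsWithStats(m.astype(np.uint8),connectivity=4)
    return [(c[i],s[i,4]) for i in range(1,k) if amin<=s[i,4]<=amax]
def tart(n,p,ctr,rad,cp=None,amin=8):
    h=cv2.cvtColor(p,cv2.COLOR_RGB2HSV).astype(int);yy,xx=np.mgrid[:480,:640]
    inn=np.hypot(xx-ctr[0],yy-ctr[1])<rad
    ch=blobs(inn&((h[...,0]<6)|(h[...,0]>174))&(h[...,1]>150)&(h[...,2]>90),6)
    al=blobs(inn&(h[...,0]>8)&(h[...,0]<30)&(h[...,2]>150),amin)
    C=[ray(n,c,43,cp) for c,a in ch]; A=[(ray(n,c,43.5,cp),c,a) for c,a in al]
    return C,A
E
python3 - <<'E'
from h import *
for n,c,rad in(("top",(405.5,219),39),("scene",(248,275),41)):
    p=np.load(f"pics/{n}.npz")["p"];C,A=tart(n,p,c,rad)
    print(n,[x.round(1) for x in C])
    for a in A: print(a[0].round(1),a[1].round(1),a[2])
    # fit circle to row: points with outer radius
    cc=ray(n,c,43.5);P=np.array([a[0][:2] for a in A if np.hypot(*(a[0]-cc)[:2])>50 and a[2]<80])
    M=np.c_[2*P,np.ones(len(P))];s=np.linalg.lstsq(M,(P**2).sum(1),rcond=None)[0];print("fit",s[:2],np.sqrt(s[2]+s[0]**2+s[1]**2))
E
```

```text
top [array([ 515.2, -247.5,   43. ])]
[ 640.8 -187.7   43.5] [403.8 187.7] 42
[ 628.3 -231.    43.5] [421.8 193. ] 42
[ 626.3 -145.3   43.5] [386.4 193.2] 40
[ 594.5 -260.1   43.5] [434.1 206.7] 42
[ 583.3 -178.9   43.5] [400.4 210.6] 42
[ 582.1 -201.2   43.5] [409.7 211.2] 41
[ 564.  -166.4   43.5] [395.3 218.3] 45
[ 562.2 -211.7   43.5] [414.2 219.4] 45
[ 544.2 -176.8   43.5] [399.7 226.4] 43
[ 542.7 -199.5   43.5] [409.2 227.2] 42
[ 550.  -264.7   43.5] [436.4 224.7] 39
fit [ 564.39752618 -189.87339008] 76.28498738009819
scene [array([ 513.3, -246. ,   43. ])]
[ 546.8 -176.    43.5] [253.5 267.4] 33
[ 545.7 -198.7   43.5] [243.7 267.7] 30
[ 549.6 -264.    43.5] [215.6 271.3] 33
[ 564.7 -211.3   43.5] [238.4 275.2] 33
[ 566.7 -165.5   43.5] [258.2 274.5] 30
[ 584.9 -200.7   43.5] [243.1 282.6] 35
[ 586.1 -177.5   43.5] [253.2 282.3] 32
[ 594.2 -259.    43.5] [217.6 288.2] 36
[ 626.1 -144.4   43.5] [268.3 296.8] 35
[ 628.4 -230.    43.5] [230.4 300.7] 36
[ 640.3 -186.6   43.5] [249.8 303.9] 35
fit [ 563.88895364 -188.84176039] 76.44609608850901
```

Request:
{"fn": "jog_arm", "kwargs": {
  "deltas": [
    [0,[1,-0.5,0],[0,0,0]],
    [0,[3,-1.5,0],[0,0,0]],
    [0,[6,-3,0],[0,0,0]],
    [0,[9,-4.6,0],[0,0,0]],
    [0,[12,-6.1,0],[0,0,0]],
    [0,[15,-7.6,0],[0,0,0]],
    [0,[18,-9.1,0],[0,0,0]],
    [0,[21,-10.6,0],[0,0,0]],
    [0,[24,-12.1,0],[0,0,0]],
    [0,[26.5,-13.4,0],[0,0,0]],
    [0,[28,-14.2,0],[0,0,0]],
    [0,[28.5,-14.4,0],[0,0,0]]
  ],
  "newtons": 10
}}

```text
t: 1.1
eef_pos: [438.7, -379.5, 222.6]
ee_rot: [0.985, 0.17, 0.001, -0.001]
wrist_force: [-0.2, 1.3, 0.2]
finger_gap: 14.9
grasp_force: 0.0
```

Request:
{"fn": "jog_arm", "kwargs": {
  "deltas": [
    [0,[1,-0.5,0],[0,0,0]],
    [0,[3,-1.5,0],[0,0,0]],
    [0,[5.5,-2.8,0.5],[0,0,0]],
    [0,[8,-4.1,1],[0,0,0]],
    [0,[10.5,-5.4,2],[0,0,0]],
    [0,[12.5,-6.4,3],[0,0,0]],
    [0,[14,-7.1,4],[0,0,0]],
    [0,[14.7,-7.5,5],[0,0,0]],
    [0,[14.7,-7.5,6],[0,0,0]],
    [0,[14.7,-7.5,7],[0,0,0]],
    [0,[14.7,-7.5,7.5],[0,0,0]],
    [0,[14.7,-7.5,7.5],[0,0,0]]
  ]
}}

```text
t: 2.1
eef_pos: [547.5, -266.8, 145.7]
ee_rot: [0.986, 0.165, -0.002, -0.0]
wrist_force: [-1.1, -0.6, -0.1]
finger_gap: 0.5
grasp_force: 0.0
```

```bash
python3 - <<'E'
from h import *
o=r.get_obs();print({k:np.round(o[k],3) for k in("t","eef_pos","ee_rot","wrist_force","finger_gap","joint_positions")})
cp=r.camera_params("wrist");p,d=r.snapshot("wrist");cv2.imwrite("pics/w1.png",p[:,:,::-1]);np.savez("pics/w1.npz",p=p,d=d)
R=cv2.Rodrigues(cp["rvec"])[0];print("cam",-R.T@cp["tvec"])
C,A=tart("wrist",p,(320,240),500,cp,amin=150)
print([x.round(1) for x in C]);[print(a[0].round(1),a[1].round(),a[2]) for a in A]
for q in [(549.8,-264.3,43.5),(594.3,-259.5,43.5),tuple(o["eef_pos"])]:
  print(cv2.projectPoints(np.array([q]),cp["rvec"],cp["tvec"],cp["camera_matrix"],None)[0].ravel())
E
```

```text
{'t': np.float64(2.1), 'eef_pos': array([ 547.469, -266.787,  145.745]), 'ee_rot': array([ 0.986,  0.165, -0.002, -0.   ]), 'wrist_force': array([-1.069, -0.601, -0.115]), 'finger_gap': np.float64(0.5), 'joint_positions': array([ 0.708,  0.306, -0.359,  1.643,  0.114,  1.216, -0.915])}
cam [ 616.05496637 -243.84066013  306.87780378]
[array([ 516.5, -247.6,   43. ])]
[ 600.5 -171.2   43.5] [207. 123.] 14012
[ 626.5 -147.5   43.5] [181.  68.] 810
[ 640.4 -189.3   43.5] [251.  69.] 774
[ 628.6 -231.7   43.5] [309. 111.] 663
[ 585.2 -181.5   43.5] [216. 151.] 608
[ 584.2 -203.7   43.5] [248. 164.] 585
[ 566.5 -169.5   43.5] [192. 172.] 598
[ 594.8 -260.4   43.5] [334. 176.] 604
[ 564.4 -214.    43.5] [255. 197.] 556
[ 546.8 -179.7   43.5] [199. 205.] 553
[ 545.7 -201.9   43.5] [230. 216.] 522
[ 577.1 -415.5   43.5] [530. 271.] 8784
[ 551.2 -265.1   43.5] [319. 238.] 566
[ 576.5 -388.9   43.5] [496. 261.] 685
[ 492.3 -303.2   43.5] [342. 327.] 182
[ 465.4 -277.7   43.5] [298. 347.] 187
[ 476.  -423.2   43.5] [479. 390.] 230
[ 439.9 -322.1   43.5] [342. 391.] 207
[ 449.9 -349.9   43.5] [380. 391.] 549
[ 464.2 -389.4   43.5] [433. 390.] 448
[ 383.9 -167.3   43.5] [132. 394.] 326
[ 407.7 -240.6   43.5] [231. 395.] 190
[ 422.3 -281.8   43.5] [286. 395.] 162
[317.63596041 239.61749267]
[332.37692993 176.65693535]
[319.36447012 304.10801026]
```

View pics/w1.png

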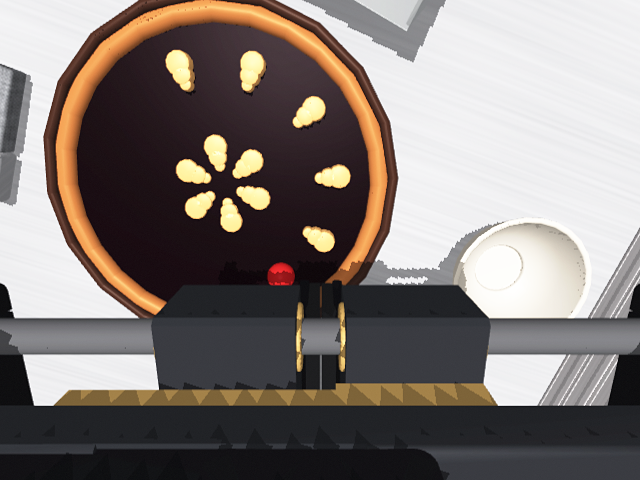

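The wrist view confirms the row: A1 at (319,238), A2 (334,176), A3 (309,111), A4 (251,69), A5 (181,68), and the cherry at (281,274). Positions agree with the other views to about 2 mm. Next I go down to just above A1.

Request:
{"fn": "jog_arm", "kwargs": {
  "deltas": [
    [0,[0.2,-0.1,1],[0,0,0]],
    [0,[0.3,-0.1,3],[0,0,0]],
    [0,[0.3,-0.1,5],[0,0,0]],
    [0,[0.3,-0.1,7],[0,0,0]],
    [0,[0.3,-0.1,8],[0,0,0]],
    [0,[0.3,-0.1,8.5],[0,0,0]],
    [0,[0.3,-0.1,8.7],[0,0,0]],
    [0,[0.3,-0.1,8.7],[0,0,0]],
    [0,[0.3,-0.1,8.7],[0,0,0]],
    [0,[0.3,-0.1,8.7],[0,0,0]],
    [0,[0.3,-0.1,8.7],[0,0,0]],
    [0,[0.3,-0.1,8.7],[0,0,0]]
  ]
}}

```text
t: 3.15
eef_pos: [552.5, -263.4, 61.3]
ee_rot: [0.986, 0.167, 0.0, 0.0]
wrist_force: [-0.1, -0.7, -0.3]
finger_gap: 0.5
grasp_force: 0.0
```

Request:
{"fn": "jog_arm", "kwargs": {
  "deltas": [
    [0,[-0.2,0,0.5],[0,0,0]],
    [0,[-0.2,0,1],[0,0,0]],
    [0,[-0.2,0,1.4],[0,0,0]],
    [0,[-0.2,0,1.6],[0,0,0]],
    [0,[-0.2,0,1.7],[0,0,0]],
    [0,[-0.2,0,1.8],[0,0,0]],
    [0,[-0.2,0,1.9],[0,0,0]],
    [0,[-0.2,0,2.0],[0,0,0]],
    [0,[-0.2,0,2.1],[0,0,0]],
    [0,[-0.2,0,2.1],[0,0,0]],
    [0,[-0.2,0,2.1],[0,0,0]]
  ]
}}

```text
t: 4.07
eef_pos: [550.7, -264.0, 39.5]
ee_rot: [0.986, 0.167, 0.001, 0.0]
wrist_force: [-0.6, 0.1, 0.6]
finger_gap: 0.6
grasp_force: 0.4
```

Request:
{"fn": "jog_arm", "kwargs": {
  "deltas": [
    [0,[0,0,0.05],[0,0,0]],
    [0,[0,0,0.1],[0,0,0]],
    [0,[0,0,0.15],[0,0,0]]
  ]
}}

```text
t: 4.32
eef_pos: [550.8, -264.1, 38.5]
ee_rot: [0.986, 0.167, 0.0, 0.0]
wrist_force: [-1.1, 0.4, 5.3]
finger_gap: 0.5
grasp_force: 2.5
```

Request:
{"fn": "jog_arm", "kwargs": {
  "deltas": [
    [0,[0,0,0.05],[0,0,0]]
  ]
}}

```text
t: 4.4
eef_pos: [550.8, -264.1, 38.4]
ee_rot: [0.986, 0.167, 0.0, 0.0]
wrist_force: [-3.3, 2.2, 11.0]
finger_gap: 0.3
grasp_force: 5.1
```

A1 is on its stop: force 11 N at z 38.4. Lift and go to A2.

Request:
{"fn": "jog_arm", "kwargs": {
  "deltas": [
    [0,[0,0,-0.5],[0,0,0]],
    [0,[0,0,-1.3],[0,0,0]],
    [0,[0.5,0.1,-1.6],[0,0,0]],
    [0,[1.5,0.4,-1.6],[0,0,0]],
    [0,[2.5,0.6,-1.6],[0,0,0]],
    [0,[3.5,0.9,-1.6],[0,0,0]],
    [0,[4.1,1.0,-1.6],[0,0,0]],
    [0,[4.26,1.05,-1.5],[0,0,0]],
    [0,[4.26,1.05,-1.2],[0,0,0]],
    [0,[4.26,1.05,-1.0],[0,0,0]],
    [0,[4.26,1.05,-1.0],[0,0,0]],
    [0,[4.26,1.05,-1.0],[0,0,0]]
  ]
}}

```text
t: 5.4
eef_pos: [593.1, -260.0, 47.1]
ee_rot: [0.986, 0.166, -0.001, -0.0]
wrist_force: [0.8, -0.9, 0.9]
finger_gap: 0.7
grasp_force: 0.0
```

Request:
{"fn": "jog_arm", "kwargs": {
  "deltas": [
    [0,[0.1,0,0.1],[0,0,0]],
    [0,[0.1,0,0.25],[0,0,0]],
    [0,[0.1,0,0.35],[0,0,0]],
    [0,[0.1,0,0.45],[0,0,0]],
    [0,[0.1,0,0.55],[0,0,0]],
    [0,[0.1,0,0.65],[0,0,0]],
    [0,[0.1,0,0.75],[0,0,0]],
    [0,[0.1,0,0.82],[0,0,0]],
    [0,[0.1,0,0.88],[0,0,0]],
    [0,[0.1,0,0.92],[0,0,0]],
    [0,[0.1,0,0.95],[0,0,0]]
  ]
}}

```text
t: 6.32
eef_pos: [594.9, -259.6, 38.5]
ee_rot: [0.986, 0.167, -0.0, 0.0]
wrist_force: [-2.5, 1.3, 8.3]
finger_gap: 0.3
grasp_force: 4.0
```

A2 is on its stop (8.3 N at z 38.5). Next is A3.

Request:
{"fn": "jog_arm", "kwargs": {
  "deltas": [
    [0,[0,0,-0.5],[0,0,0]],
    [0,[0,0,-1.3],[0,0,0]],
    [0,[0.5,-0.2,-1.6],[0,0,0]],
    [0,[1.5,-0.6,-1.6],[0,0,0]],
    [0,[2.5,-1.0,-1.6],[0,0,0]],
    [0,[3.5,-1.4,-1.6],[0,0,0]],
    [0,[4.0,-1.5,-1.6],[0,0,0]],
    [0,[4.1,-1.6,-1.5],[0,0,0]],
    [0,[4.1,-1.6,-1.2],[0,0,0]],
    [0,[4.1,-1.6,-1.0],[0,0,0]],
    [0,[4.1,-1.6,-1.0],[0,0,0]],
    [0,[4.1,-1.6,-1.0],[0,0,0]]
  ]
}}

```text
t: 7.32
eef_pos: [627.6, -231.6, 47.6]
ee_rot: [0.986, 0.166, -0.001, 0.0]
wrist_force: [-0.1, -1.0, -0.0]
finger_gap: 0.2
grasp_force: 0.0
```

Request:
{"fn": "jog_arm", "kwargs": {
  "deltas": [
    [0,[0.05,0,0.1],[0,0,0]],
    [0,[0.05,0,0.25],[0,0,0]],
    [0,[0.05,0,0.35],[0,0,0]],
    [0,[0.05,0,0.45],[0,0,0]],
    [0,[0.05,0,0.55],[0,0,0]],
    [0,[0.05,0,0.65],[0,0,0]],
    [0,[0.05,0,0.75],[0,0,0]],
    [0,[0.05,0,0.85],[0,0,0]],
    [0,[0.05,0,0.92],[0,0,0]],
    [0,[0.05,0,0.96],[0,0,0]],
    [0,[0.05,0,1.0],[0,0,0]]
  ]
}}

```text
t: 8.23
eef_pos: [628.8, -230.8, 38.5]
ee_rot: [0.986, 0.167, -0.0, 0.0]
wrist_force: [-3.4, 0.2, 8.8]
finger_gap: 0.6
grasp_force: 4.1
```

A3 is on its stop (8.8 N). Next is A4.

Request:
{"fn": "jog_arm", "kwargs": {
  "deltas": [
    [0,[0,0,-0.5],[0,0,0]],
    [0,[0,0,-1.3],[0,0,0]],
    [0,[0.3,-0.5,-1.6],[0,0,0]],
    [0,[0.9,-1.3,-1.6],[0,0,0]],
    [0,[1.5,-2.2,-1.6],[0,0,0]],
    [0,[2.1,-3.1,-1.6],[0,0,0]],
    [0,[2.4,-3.6,-1.6],[0,0,0]],
    [0,[2.52,-3.7,-1.5],[0,0,0]],
    [0,[2.52,-3.7,-1.2],[0,0,0]],
    [0,[2.52,-3.7,-1.0],[0,0,0]],
    [0,[2.52,-3.7,-1.0],[0,0,0]],
    [0,[2.52,-3.7,-1.0],[0,0,0]]
  ]
}}

```text
t: 9.23
eef_pos: [639.9, -188.4, 47.6]
ee_rot: [0.986, 0.166, -0.0, 0.0]
wrist_force: [0.2, 0.1, -0.3]
finger_gap: 0.3
grasp_force: 0.0
```

Request:
{"fn": "jog_arm", "kwargs": {
  "deltas": [
    [0,[0.05,0,0.1],[0,0,0]],
    [0,[0.05,0,0.25],[0,0,0]],
    [0,[0.05,0,0.35],[0,0,0]],
    [0,[0.05,0,0.45],[0,0,0]],
    [0,[0.05,0,0.55],[0,0,0]],
    [0,[0.05,0,0.65],[0,0,0]],
    [0,[0.05,0,0.75],[0,0,0]],
    [0,[0.05,0,0.85],[0,0,0]],
    [0,[0.05,0,0.92],[0,0,0]],
    [0,[0.05,0,0.96],[0,0,0]],
    [0,[0.05,0,1.0],[0,0,0]]
  ]
}}

```text
t: 10.15
eef_pos: [640.9, -187.6, 38.5]
ee_rot: [0.986, 0.167, -0.0, 0.0]
wrist_force: [-3.3, -0.5, 7.7]
finger_gap: 0.6
grasp_force: 4.2
```

A4 is on its stop (7.7 N). Next is A5.

Request:
{"fn": "jog_arm", "kwargs": {
  "deltas": [
    [0,[0,0,-0.5],[0,0,0]],
    [0,[0,0,-1.3],[0,0,0]],
    [0,[0,-0.5,-1.6],[0,0,0]],
    [0,[0,-1.5,-1.6],[0,0,0]],
    [0,[0,-2.5,-1.6],[0,0,0]],
    [0,[0,-3.5,-1.6],[0,0,0]],
    [0,[0,-4.2,-1.6],[0,0,0]],
    [0,[0,-4.4,-1.5],[0,0,0]],
    [0,[0,-4.4,-1.2],[0,0,0]],
    [0,[0,-4.4,-1.0],[0,0,0]],
    [0,[0,-4.4,-1.0],[0,0,0]],
    [0,[0,-4.4,-1.0],[0,0,0]]
  ]
}}

```text
t: 11.15
eef_pos: [626.2, -146.6, 47.6]
ee_rot: [0.986, 0.166, -0.0, 0.0]
wrist_force: [0.2, -0.3, 0.6]
finger_gap: 0.3
grasp_force: 0.0
```

Request:
{"fn": "jog_arm", "kwargs": {
  "deltas": [
    [0,[0,0,0.1],[0,0,0]],
    [0,[0,0,0.25],[0,0,0]],
    [0,[0,0,0.35],[0,0,0]],
    [0,[0,0,0.45],[0,0,0]],
    [0,[0,0,0.55],[0,0,0]],
    [0,[0,0,0.65],[0,0,0]],
    [0,[0,0,0.75],[0,0,0]],
    [0,[0,0,0.85],[0,0,0]],
    [0,[0,0,0.92],[0,0,0]],
    [0,[0,0,0.96],[0,0,0]],
    [0,[0,0,1.0],[0,0,0]]
  ]
}}

```text
t: 12.07
eef_pos: [626.5, -146.1, 38.4]
ee_rot: [0.986, 0.167, 0.0, 0.0]
wrist_force: [-4.0, -0.3, 8.6]
finger_gap: 0.7
grasp_force: 4.2
```

A5 is on its stop too (8.6 N). Now I move clear: straight up, then back to see the tart.

Request:
{"fn": "jog_arm", "kwargs": {
  "deltas": [
    [0,[0,0,-0.5],[0,0,0]],
    [0,[0,0,-1.5],[0,0,0]],
    [0,[0,0,-3.5],[0,0,0]],
    [0,[0,0,-6],[0,0,0]],
    [0,[0,0,-9],[0,0,0]],
    [0,[-2,0,-12],[0,0,0]],
    [0,[-4,1,-14],[0,0,0]],
    [0,[-6.5,2,-15],[0,0,0]],
    [0,[-9,3,-15],[0,0,0]],
    [0,[-11,4,-15],[0,0,0]],
    [0,[-12,4,-15],[0,0,0]],
    [0,[-12,4,-15],[0,0,0]]
  ]
}}

```text
t: 13.07
eef_pos: [524.5, -224.6, 188.3]
ee_rot: [0.986, 0.165, -0.0, 0.0]
wrist_force: [0.0, 0.1, -0.2]
finger_gap: 0.4
grasp_force: 0.0
```

```bash
python3 - <<'E'
from h import *
o=r.get_obs();print(o["t"],o["eef_pos"],o["wrist_force"])
cp=r.camera_params("wrist");p,d=r.snapshot("wrist")
cv2.imwrite("pics/w2.png",p[:,:,::-1])
R=cv2.Rodrigues(cp["rvec"])[0];K=cp["camera_matrix"]
C,A=tart("wrist",p,(320,240),500,cp,amin=150)
for a in A:
    if a[2]>1500: continue
    u,v=a[1].astype(int);q=d[v-2:v+3,u-2:u+3];z=np.median(q)
    X=R.T@(np.linalg.inv(K)@[a[1][0],a[1][1],1]*z-np.ravel(cp["tvec"]))
    print(X.round(1))
E
```

```text
13.0667 [ 524.49791884 -224.55908019  188.34255547] [ 0.04103324  0.12291227 -0.17148328]
[ 626.3 -146.1   37.4]
[ 640.3 -188.5   37.7]
[ 628.3 -231.8   37.3]
[ 584.2 -180.    38.5]
[ 583.1 -202.5   38.2]
[ 565.2 -167.9   38.6]
[ 594.4 -260.6   37.6]
[ 563.1 -213.1   38.4]
[ 545.  -178.1   38.6]
[ 543.9 -200.9   38.5]
[ 549.9 -265.8   37.5]
[ 554.1 -210.1  277.9]
[ 550.1 -225.1  283.3]
[ 552.9 -233.9  282.9]
[ 555.7 -240.9  283.6]
[ 531.9 -172.   284.7]
[ 535.6 -183.3  284.1]
[ 540.7 -197.8  284.7]
[ 546.1 -213.7  284.8]
```

View pics/w2.png

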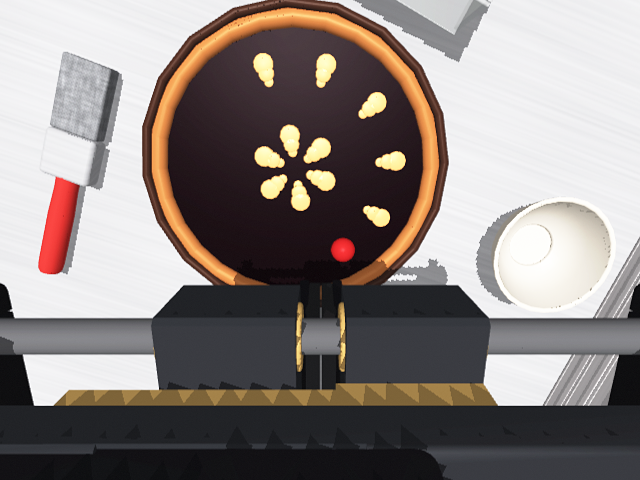

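The picture shows all five row almonds, from (377,216) to (264,68), at 37–38 mm height, so they are fully down. The tart hasn't moved and the hand is clear, so I'm handing in.

```bash
python3 -c "
from plant import r
print(r.hand_in())"
```

```text
the job is handed in; nothing more can be done
None
```

I pressed all five almonds fully down in order in one pass, starting next to the cherry; the tart did not move, the hand is clear and the job is handed in (no verdict was returned).

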